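# Tare a filled jar on the trip balance with stem rings

## Task

Tare the filled amber jar on the two-pan balance: stand the jar on the plain left pan, then slip steel rings from the bench over the loose stem on the right pan, one after another and only as many as it takes, until the needle comes to rest between the two thick strokes of the dial. The pans hang on delicate knife edges, so feel for the stem and lower everything gently, neither pressing hard on the balance nor dropping anything onto it. Leave the rings you do not need flat on the bench and the other things where they are.

Things in the scene. Friction and masses are not known exactly. Their poses are not given: they have to be found in the camera images.
- trip_balance: Grey two-pan trip balance, fixed to the bench, turned by up to 0.15 rad: 300 mm wide along its y (the line of the pans), 110 mm deep, with a sloping dial in front (-x) reaching 105 mm forward and 72 mm up. Origin under its middle. Plain jar pan at y = +95 mm (left), ring pan with the stem at y = -95 mm. Steel of stem and rings is smooth (friction about 0.25).
- jar_pan_top (a point): Centre of the plain pan's inner floor with the pans level (89 mm above the bench); fixed to the housing, does not follow the pan. Round steel dish 117 mm across with a 4 mm rim. The jar may stand anywhere on it with its axis within 35 mm of the centre. The empty balance is level.
- ring_pan_top (a point): Centre of the ring pan's inner floor with the pans level (89 mm up), fixed to the housing. Like dish. The pans stay horizontal and move up or down by 10 mm at most, one rising as the other sinks. A light spring draws them to level, 0.147 N per mm (15 g more on one side = 1 mm); damping 30 N per m/s. Bottle on, no rings: ring pan and stem stand 10 mm above level.
- stem_top (a point): Nominal centre of the stem's top with the pans level (142 mm up), fixed to the housing: follows neither pan nor stem. The stem is an upright steel pin 12 mm thick, end blunt, 50 mm above its foot (34 mm across, 3 mm high) on which the first ring lies. The foot is loose: the stem stands up to 6 mm off along the balance's x and also y, and shifts only if pushed sideways with over 2.5 N.
- needle (a joint): Black needle on the dial, rad: 0 in the middle, positive to the left (jar side heavier), negative to the right (ring side heavier), 0.5 at the stops; 50 rad per m of pan travel, so 30 g of difference = 0.1 rad. The two thick black strokes joined by an arc stand at +0.3 and -0.3 rad; one ring moves it 0.53 rad. It settles about 1 s after the last touch.
- jar: Small amber jar with a brown screw lid, filled with metal powder: 49 mm thick, 76 mm high (lid 47 mm thick, from 58 mm up), closed; weighs 280 to 480 g, not known beforehand. Origin at the centre of its underside, z up. Stands on the bench in the row with the rings, at any place in the row.
- clamp_knob (a point): Obstacle, fixed: top of the black clamp knob (170 mm up) on the blue foot of the lab disperser, which stands right of the balance and behind the row of rings; its rod ends 70 mm nearer the balance, 102 mm up, and a pot on boards (36 mm high, from x = 0.48) stands 250 mm to its right. Cross from the rings to the balance round its front.
- ring_1: Steel tare ring, flat disc 50 mm across and 12 mm thick with a 14.4 mm hole (chamfered only outside), 160 g; the four rings are alike. Lies flat on the bench, in a row with the other rings and the jar, 110 mm apart. Origin at the centre of its underside, z along its axis. Grasp round the outside.
- ring_2: Steel tare ring, flat disc 50 mm across and 12 mm thick with a 14.4 mm hole (chamfered only outside), 160 g; the four rings are alike. Lies flat on the bench, in a row with the other rings and the jar, 110 mm apart. Origin at the centre of its underside, z along its axis. Grasp round the outside.
- ring_3: Steel tare ring, flat disc 50 mm across and 12 mm thick with a 14.4 mm hole (chamfered only outside), 160 g; the four rings are alike. Lies flat on the bench, in a row with the other rings and the jar, 110 mm apart. Origin at the centre of its underside, z along its axis. Grasp round the outside.
- ring_4: Steel tare ring, flat disc 50 mm across and 12 mm thick with a 14.4 mm hole (chamfered only outside), 160 g; the four rings are alike. Lies flat on the bench, in a row with the other rings and the jar, 110 mm apart. Origin at the centre of its underside, z along its axis. Grasp round the outside.
- spatula: Bystander: black-handled steel spatula, 212 mm long, lying along the front edge of the bench. Origin at the centre of its underside.
- scraper: Bystander: flat steel scraper blade, 38x90x6 mm, lying near the front edge of the bench. Origin at the centre of its underside.
- applicator: Bystander: square steel film applicator frame, 50x84x22 mm, lying right of the rings. Origin at the centre of its underside.
- syringe: Bystander: white plastic syringe, 115 mm long, lying near the front edge left of the middle. Origin at the centre of its underside.
- flow_cup: Bystander: conical metal flow cup, 72 mm across, 67 mm high, standing on its rim behind the balance. Origin at the centre of its underside.
Mind the look-alikes: they are no part of the job. What is shaped like the ring_3 but pink is not meant.

How it is judged (in metres and radians):
On the way:
1. the jar stands on the plain pan, let go, and has swung the needle to the left stop (horizontal distance between jar and jar_pan_top below 0.04 m and height (world z) of jar between 0.075 and 0.105 m and angle between jar's own z axis and vertical below 0.06 rad and value of joint needle above 0.42 rad and contact force between the fingers and jar below 0.3 N), for 0.2 s.
At the end, for the whole second after the job is handed in: The jar stands upright on the plain pan (axis within 40 mm of its centre), every ring either lies flat round the stem or lies on the bench, all at rest, and the needle rests between the thick strokes (within 0.31 rad of the middle) (horizontal distance between jar and jar_pan_top below 0.04 m and height (world z) of jar between 0.075 and 0.105 m and angle between jar's own z axis and vertical below 0.06 rad and value of joint needle between -0.31 and 0.31 rad and velocity of joint needle between -0.1 and 0.1 rad/s and linear speed of each of jar, ring_1, ring_2, ring_3, ring_4 below 0.02 m/s and ((horizontal distance between ring_1 and stem_top below 0.012 m and height (world z) of ring_1 between 0.078 and 0.132 m and angle between ring_1's own z axis and vertical below 0.12 rad) or height (world z) of ring_1 below 0.02 m) and ((horizontal distance between ring_2 and stem_top below 0.012 m and height (world z) of ring_2 between 0.078 and 0.132 m and angle between ring_2's own z axis and vertical below 0.12 rad) or height (world z) of ring_2 below 0.02 m) and ((horizontal distance between ring_3 and stem_top below 0.012 m and height (world z) of ring_3 between 0.078 and 0.132 m and angle between ring_3's own z axis and vertical below 0.12 rad) or height (world z) of ring_3 below 0.02 m) and ((horizontal distance between ring_4 and stem_top below 0.012 m and height (world z) of ring_4 between 0.078 and 0.132 m and angle between ring_4's own z axis and vertical below 0.12 rad) or height (world z) of ring_4 below 0.02 m)); the robot touches nothing.
It fails at once if a ring or the jar is pressed or dropped onto the balance with more than 20 N (contact force between any of ring_1, ring_2, ring_3, ring_4, jar and trip_balance above 20 N).
It fails at once if the gripper or arm pushes on the balance with more than 20 N (contact force between any of the arm, the fingers and trip_balance above 20 N).
It fails at once if the jar is tipped over (angle between jar's own z axis and vertical above 0.6 rad).
It fails at once if a bystander is shifted by more than 30 mm (distance of any of spatula, scraper, applicator, syringe, flow_cup from where it was at the start of the episode above 0.03 m).
It also fails if it takes over 72 s, if anything falls off the work surface, if the arm or the gripper's body presses on something with over 40 N, if the wrist force passes 120 N, or if a joint passes its speed limit or range.

## Robot

A 6-joint arm with a two-finger parallel gripper is mounted at the origin on a cart in front of the work surface, level with it; the furniture and walls round the work are solid. World frame = base frame: x ahead of the robot, y to its left, z up, the work surface at z = 0. Lengths are in mm, angles in rad, forces in N, time in s.
With the tool pointing down it reaches from about 275 to 750 mm from the base axis. Payload 10.2 kg.
Tool frame: the origin (TCP) lies midway between the tips of the shut fingers; the grasp point (between the pads) lies 19 mm behind it; z points along the fingers, y is the line along which they close (so a half turn about z gives the same grasp; the last joint's range is limited). The gripper opens to 85 mm and grips with 20 to 120 N. Pads are 22 mm wide; open, the fingers measure 114 mm over their backs; the gripper's body (76 mm by 85 mm) begins 54 mm behind the grasp point. The pads swing forward as they close: fully open they stand 13 mm farther back than shut.
Start: joints at [-1.532, 0.313, 1.498, -0, 1.331, -0.223], TCP at [135.867, -507.121, 231.294] pointing down, gripper open.
Joint ranges: [-2.94, 2.94], [-0.97, 2.17], [0.19, 2.56], [-1.23, 4.37], [0.02, 3.11], [-2.88, 2.88]. Speed limits (rad/s): [2.39, 2.39, 3.01, 3.14, 3.14, 3.14].

## Interface

Orientations are given as a unit quaternion [w, x, y, z].
In Python, from rig import sense, capture, finish_job, find_in, place_of gives the robot as it stands. The module is installed in compiled form; this text tells all that it offers.
- The arm moves only by the shell command python3 -m jog 'ROWS' [FORCE]. ROWS is JSON, a list of rows, each an object of numbers: "tx", "ty", "tz": the shift along the tool's x, y, z in mm; "ax", "ay", "az": the turn, a rotation vector about the tool's x, y, z in rad; "jaw": the closure, from -1 (fully open) to 1 (shut), so that 0 is half open. In form: [{"tx": .., "ty": .., "tz": .., "ax": .., "ay": .., "az": .., "jaw": ..}, ...]. A call has 1 to 5 rows; each row shifts and turns the commanded pose from where the row before left it, along the tool's axes as they then stand; what a row does not reach is not made up. A row lasts 1/8 s, in which the tool goes at most 62.5 mm and 10.7 degrees, less where a joint would pass 70% of its speed; a pose out of reach is approached as far as the arm can. A call with a gripper value outside its range is refused whole. The fingers move at their own pace and stop on an object; FORCE is the grip in N (left out, the last holds). Time passes only in rows, so rows that do not move let the fingers close. It gives the time, the measured TCP pose, the force, the opening and the grip force at its end, in the units of the state.
- sense(): the state, without advancing time (a new reading comes with each control period).
- capture(name): name is "scene" or "top"; returns a dict with "color" (400x640x3 uint8, red, green, blue), "depth" (400x640 float32, mm along the optical axis (not along the pixel's ray), 0 where there is no reading), "fx", "fy", "cx", "cy" (pixels), "camera_from_world" (4x4, takes a point from world to camera coordinates). Camera axes: x right, y up, looking along -z (the intrinsics and any distortion apply to the point x, -y, -z); pixel columns grow to the right and rows downward; lengths in mm; the calibration is good to about 2 mm. A picture is of the moment at which its call begins.
- finish_job(): hands the job in; it is judged then, once.
Trained networks look in the newest picture that a camera, given by its name, has taken for a name from the list of things; names that differ only in an ending like _2 or _b are one class to them, and where a whole thing is asked for, a point or a joint stands for the part that bears it (a point fixed in the world has none). Each returns a list of dicts, best first, with "conf" (0 to 1); they miss things now and then, are a little off and sometimes report something else, mostly with a low value. They report only what shows in the picture. A call takes as long as a camera call. They do not tell look-alikes from the thing itself.
- find_in(query, camera): "centre" ([column, row] in pixels, amid what is visible of it).
- place_of(query, camera): "centre" ([column, row] in pixels: a listed point, or the origin of a listed thing).
The state is a dict: "time_s": time; "joints": joint angles; "dq": joint speeds; "tau": joint torques, N m; "eef_pos": TCP position; "ee_rot": TCP orientation; "force": force on the tool from outside, world axes, zero at the start; "wrist_torque": the same for the moment, N m; "grip_width": opening from 0.0 (shut) to 1.0 (fully open); "grip_force": force on a finger pad.
Only numpy, scipy, OpenCV 4.12 (cv2) and the standard library are available. Lean on these libraries where they do the work, as an engineer would, in place of code of your own. Each camera call takes 0.05 s, during which the arm holds its last target. There are 200 camera calls.

## Working session

There is one attempt and no reset: what is moved stays moved. The work goes in short steps, Python scripts to look and compute and a shell command to move; the robot and the scene stay as the last step left them, time stands still between calls to the robot, and variables do not carry over. Pictures are saved under pics/ and viewed, at most 10 in all, crops included, and the job is handed in when it is done.

```bash
mkdir -p pics
cat > h.py <<'E'
import numpy as np, cv2
from rig import sense, capture, finish_job, find_in, place_of
def ray(c,px):
    M=np.array(c["camera_from_world"]);R=M[:3,:3];t=M[:3,3]
    d=np.array([(px[0]-c["cx"])/c["fx"],-(px[1]-c["cy"])/c["fy"],-1.])
    return -R.T@t, R.T@d
def at_z(c,px,z):
    o,d=ray(c,px); return o+d*(z-o[2])/d[2]
def at_d(c,px):
    u,v=int(round(px[0])),int(round(px[1])); o,d=ray(c,px)
    return o+d*c["depth"][v,u]
def cloud(c):
    M=np.array(c["camera_from_world"]);R=M[:3,:3];t=M[:3,3]
    v,u=np.mgrid[:400,:640]
    z=c["depth"]; P=np.stack([(u-c["cx"])/c["fx"]*z,-(v-c["cy"])/c["fy"]*z,-z],-1)
    return (P-t)@R
def save(c,n): cv2.imwrite(f"pics/{n}.png",c["color"][...,::-1])
E
python3 - <<'E'
from h import *
for cam in("top","scene"):
    c=capture(cam); save(c,cam+"0")
    print(cam,c["fx"],[round(x) for x in ray(c,(320,200))[0]])
    for q in("jar","ring_1","ring_pan_top","jar_pan_top","stem_top","clamp_knob","trip_balance"):
        for r in place_of(q,cam)[:7]:
            if r["conf"]>.2: print(q,round(r["conf"],2),np.round(r["centre"],1),np.round(at_d(c,r["centre"])))
s=sense();print({k:np.round(v,3) for k,v in s.items()})
E
```

```text
top 482.17932974888356 [278, -88, 1411]
jar 0.79 [364.  247.7] [ 421. -240.   77.]
ring_1 0.75 [276.2 225.8] [517.   4.  -1.]
ring_1 0.5 [284.1 251.1] [439. -15.   9.]
ring_1 0.5 [323.8 258.9] [ 407. -128.    0.]
ring_1 0.49 [248.3 249.7] [454.  90.  -4.]
ring_1 0.47 [401.3 247. ] [ 423. -358.   -4.]
ring_pan_top 0.82 [257.7 172.5] [643.  34. 145.]
jar_pan_top 0.74 [189.7 185.8] [637. 234.  85.]
jar_pan_top 0.51 [328.6 277.3] [ 353. -137.    6.]
stem_top 0.92 [255.8 170.9] [649.  39. 141.]
clamp_knob 0.89 [323.4 173.8] [ 622. -143.  150.]
clamp_knob 0.56 [432.9 256.6] [ 386. -446.    3.]
clamp_knob 0.54 [326.8 279.7] [ 347. -131.    3.]
trip_balance 0.74 [230.  185.8] [636. 125.  54.]
trip_balance 0.45 [400.1 242.4] [ 435. -354.    8.]
scene 465.44951866078776 [-517, 491, 984]
jar 0.77 [390.3 238. ] [ 409. -236.   21.]
ring_1 0.61 [307.2 243.4] [509.  13.  13.]
ring_1 0.56 [292.3 266.1] [435.  97.  14.]
ring_1 0.47 [413.9 227.5] [ 435. -351.    5.]
ring_1 0.36 [258.6 232.2] [582. 146.  53.]
ring_pan_top 0.83 [282.6 201.6] [647.  36.  95.]
jar_pan_top 0.79 [226.1 217.2] [651. 225.  91.]
stem_top 0.79 [281.3 183.9] [872. -49.   7.]
clamp_knob 0.64 [332.5 173.3] [ 870. -269.   -3.]
trip_balance 0.77 [258.3 229.4] [-517.  491.  984.]
{'time_s': np.float64(0.8), 'joints': array([-1.532,  0.313,  1.498,  0.   ,  1.331, -0.223]), 'dq': array([-0.002,  0.001,  0.001,  0.   , -0.002, -0.001]), 'tau': array([-0.0000e+00, -4.1215e+01, -2.5989e+01, -0.0000e+00,  1.0000e-03,
        0.0000e+00]), 'eef_pos': array([ 135.874, -507.121,  231.318]), 'ee_rot': array([0.   , 0.991, 0.13 , 0.   ]), 'force': array([-0.002, -0.567, -0.485]), 'wrist_torque': array([-0.021,  0.001,  0.023]), 'grip_force': np.float64(0.0), 'grip_width': np.float64(0.998)}
```

Run:
```python
import cv2
a=cv2.imread("pics/top0.png")[130:310,150:470]
cv2.imwrite("pics/t1.png",cv2.resize(a,(800,450),interpolation=cv2.INTER_CUBIC))
a=cv2.imread("pics/scene0.png")[130:330,180:480]
cv2.imwrite("pics/s1.png",cv2.resize(a,(800,533),interpolation=cv2.INTER_CUBIC))
```

```text
(no output)
```

View pics/t1.png

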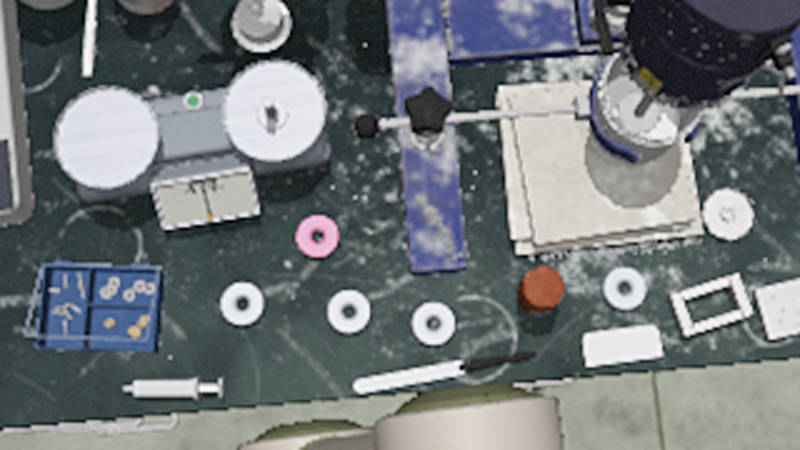

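View pics/s1.png

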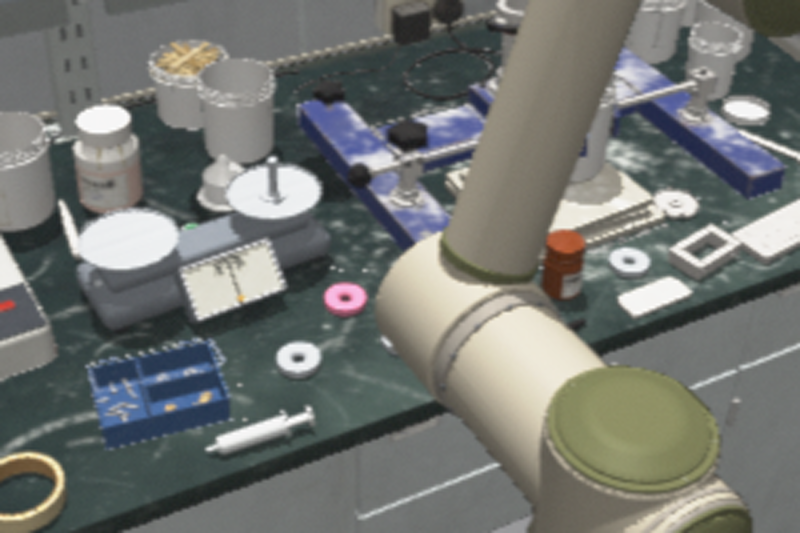

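```bash
cat >> h.py <<'E'
def ringfit(c,px,z=12,r=14,thr=120):
    "centroid of filled bright blob near px, as world point at z"
    g=c["color"].min(-1); m=(g>thr).astype(np.uint8)
    n,l,st,ce=cv2.connectedComponentsWithStats(m)
    v,u=np.mgrid[:400,:640]; k=(np.hypot(u-px[0],v-px[1])<8)&(m>0)
    i=np.bincount(l[k]).argmax(); b=(l==i).astype(np.uint8)
    cs,_=cv2.findContours(b,cv2.RETR_EXTERNAL,cv2.CHAIN_APPROX_NONE)
    f=np.zeros_like(b);cv2.drawContours(f,cs,-1,1,-1)
    vv,uu=np.nonzero(f); p=(uu.mean(),vv.mean())
    P=at_z(c,p,z); s=len(vv)*((ray(c,p)[0][2]-z)/c["fx"])**2
    return p,P,2*np.sqrt(s/np.pi)
def pan(c,near,zl=80,zh=104,r=62):
    P=cloud(c).reshape(-1,3); k=(P[:,2]>zl)&(P[:,2]<zh)&(np.hypot(P[:,0]-near[0],P[:,1]-near[1])<r)
    Q=P[k]; return Q.mean(0),(Q.max(0)+Q.min(0))/2,Q.max(0)-Q.min(0),k.sum()
E
python3 - <<'E'
from h import *
c=capture("top"); np.set_printoptions(precision=1,suppress=True)
for p in((246.8,251.2),(289.6,254.4),(323.2,259.2),(399.6,245.2)): print("ring",*ringfit(c,p))
for n in((645,36),(643,228)): print("pan",*pan(c,n))
P=cloud(c).reshape(-1,3)
k=(P[:,2]>60)&(np.hypot(P[:,0]-420,P[:,1]+240)<45);print("jar",P[k].mean(0),P[k].max(0)-P[k].min(0),k.sum())
k=(P[:,2]>115)&(np.hypot(P[:,0]-645,P[:,1]-36)<30);print("stem",P[k])
for q in("stem_top","ring_pan_top","jar_pan_top"):
    r=place_of(q,"top")[0]["centre"];print(q,r,at_z(c,r,142 if q=="stem_top" else 89))
c=capture("scene")
for q in("stem_top","ring_pan_top","jar_pan_top"):
    r=place_of(q,"scene")[0]["centre"];print(q,r,at_z(c,r,142 if q=="stem_top" else 89))
E
python3 -m jog '[{"az":-0.13},{"az":-0.13},{"tx":60},{"tx":60},{"tx":60}]'
```

```text
ring (np.float64(246.3360655737705), np.float64(251.04508196721312)) [448.2  94.   12. ] 51.129229474299706
ring (np.float64(289.0), np.float64(254.0)) [429.  -28.5  12. ] 51.02434889314177
ring (np.float64(322.95061728395063), np.float64(258.95061728395063)) [ 406.3 -125.2   12. ] 51.02434889314177
ring (np.float64(392.66765255292654), np.float64(198.30292652552927)) [ 567.5 -348.    12. ] 262.34760320202787
pan [650.8  35.3  89.6] [650.3  34.8  91.5] [112.7 116.2  19.8] 1195
pan [638.8 225.5  89.2] [639.7 224.1  89.7] [113.9 115.5  17.9] 1285
jar [ 428.3 -249.8   74.4] [46.1 45.3 19.8] 232
stem [[653.6  35.7 142. ]
 [651.5  41.4 141. ]
 [650.6  38.5 143.4]
 [652.1  36.3 137.5]
 [652.2  33.7 136.4]
 [648.8  41.6 140.7]
 [648.5  38.9 141. ]
 [648.   36.1 142. ]
 [648.2  33.5 140.5]
 [649.   31.1 137. ]
 [646.3  41.9 139.4]
 [645.4  39.  141.9]
 [645.3  36.3 141.5]
 [645.1  33.6 141.3]
 [646.2  31.3 136.9]
 [642.9  39.2 140.7]
 [641.9  36.3 143.3]
 [642.8  33.9 139.6]
 [643.7  31.6 135.7]
 [644.4  40.9 125.7]
 [643.3  37.9 128.6]
 [643.   35.1 128.8]
 [643.9  32.8 125. ]
 [642.1  38.6 122.8]
 [642.7  36.2 119.9]
 [643.2  33.6 117.3]]
stem_top [256.3, 167.6] [657.7  37.4 142. ]
ring_pan_top [258.1, 172.5] [658.8  38.4  89. ]
jar_pan_top [190.7, 184.2] [640.7 229.8  89. ]
stem_top [278.7, 184.5] [680.5  34.3 142. ]
ring_pan_top [284.0, 199.8] [662.9  24.8  89. ]
jar_pan_top [224.8, 218.9] [647.4 231.1  89. ]schema error: expected keys tx, ty, tz, ax, ay, az, jaw
```

```bash
python3 -m jog '[{"tx":0,"ty":0,"tz":0,"ax":0,"ay":0,"az":0.13,"jaw":-1},{"tx":0,"ty":0,"tz":0,"ax":0,"ay":0,"az":0.1318,"jaw":-1},{"tx":42,"ty":-37,"tz":0,"ax":0,"ay":0,"az":0,"jaw":-1},{"tx":42,"ty":-37,"tz":0,"ax":0,"ay":0,"az":0,"jaw":-1},{"tx":42,"ty":-37,"tz":0,"ax":0,"ay":0,"az":0,"jaw":-1}]' 40
python3 -m jog '[{"tx":42,"ty":-37,"tz":0,"ax":0,"ay":0,"az":0,"jaw":-1},{"tx":42,"ty":-37,"tz":0,"ax":0,"ay":0,"az":0,"jaw":-1},{"tx":42,"ty":-37,"tz":0,"ax":0,"ay":0,"az":0,"jaw":-1},{"tx":40,"ty":-35,"tz":0,"ax":0,"ay":0,"az":0,"jaw":-1},{"tx":0,"ty":0,"tz":0,"ax":0,"ay":0,"az":0,"jaw":-1}]'
python3 -c "
from rig import sense
print(sense())"
```

```text
time_s: 1.82
eef_pos: [262.9, -394.9, 231.4]
ee_rot: [0.0, 1.0, -0.0, 0.0]
force: [1.1, -0.2, -0.2]
grip_width: 0.999
grip_force: 0.0
time_s: 2.45
eef_pos: [429.6, -247.9, 231.2]
ee_rot: [-0.0, 1.0, 0.002, 0.0]
force: [-0.1, 0.1, 0.9]
grip_width: 1.0
grip_force: 0.0
{'time_s': 2.45, 'joints': array([-7.60362520e-01,  2.48914703e-01,  1.58258135e+00,  4.18257324e-04,
        1.31012479e+00,  8.05691827e-01]), 'dq': array([-0.07833019, -0.01195095,  0.01823242, -0.01815196, -0.00119157,
       -0.0457101 ]), 'tau': array([ 2.86054976e+00, -3.78827870e+01, -2.61902815e+01,  2.59827515e-01,
        2.51584395e-02,  4.97364532e-01]), 'eef_pos': array([ 429.56994682, -247.934102  ,  231.23280732]), 'ee_rot': array([-1.55820207e-04,  9.99997295e-01,  2.31708600e-03,  1.29414772e-04]), 'force': array([-0.05579754,  0.13464444,  0.87173405]), 'wrist_torque': array([ 0.05682995,  0.01198283, -0.0167544 ]), 'grip_force': 0.0, 'grip_width': 0.9997190321342145}
```

```bash
python3 -m jog '[{"tx":0,"ty":0,"tz":60,"ax":0,"ay":0,"az":0,"jaw":-1},{"tx":0,"ty":0,"tz":60,"ax":0,"ay":0,"az":0,"jaw":-1},{"tx":0,"ty":0,"tz":50,"ax":0,"ay":0,"az":0,"jaw":-1},{"tx":0,"ty":0,"tz":36,"ax":0,"ay":0,"az":0,"jaw":-1},{"tx":0,"ty":0,"tz":0,"ax":0,"ay":0,"az":0,"jaw":1}]' 40
python3 -m jog '[{"tx":0,"ty":0,"tz":0,"ax":0,"ay":0,"az":0,"jaw":1},{"tx":0,"ty":0,"tz":0,"ax":0,"ay":0,"az":0,"jaw":1},{"tx":0,"ty":0,"tz":0,"ax":0,"ay":0,"az":0,"jaw":1},{"tx":0,"ty":0,"tz":0,"ax":0,"ay":0,"az":0,"jaw":1}]'
```

```text
time_s: 3.08
eef_pos: [426.3, -249.9, 23.7]
ee_rot: [-0.002, 1.0, -0.001, -0.002]
force: [0.2, -0.2, 1.1]
grip_width: 0.816
grip_force: 0.0
time_s: 3.58
eef_pos: [428.5, -251.1, 27.2]
ee_rot: [0.001, 1.0, 0.0, 0.001]
force: [-2.0, -0.5, 8.1]
grip_width: 0.548
grip_force: 42.4
```

```bash
python3 -m jog '[{"tx":0,"ty":0,"tz":-40,"ax":0,"ay":0,"az":0,"jaw":1},{"tx":0,"ty":0,"tz":-50,"ax":0,"ay":0,"az":0,"jaw":1},{"tx":0,"ty":0,"tz":-50,"ax":0,"ay":0,"az":0,"jaw":1},{"tx":0,"ty":-40,"tz":0,"ax":0,"ay":0,"az":0,"jaw":1},{"tx":0,"ty":-50,"tz":0,"ax":0,"ay":0,"az":0,"jaw":1}]' 40
python3 -m jog '[{"tx":0,"ty":-50,"tz":0,"ax":0,"ay":0,"az":0,"jaw":1},{"tx":0,"ty":-50,"tz":0,"ax":0,"ay":0,"az":0,"jaw":1},{"tx":0,"ty":-50,"tz":0,"ax":0,"ay":0,"az":0,"jaw":1},{"tx":0,"ty":-50,"tz":0,"ax":0,"ay":0,"az":0,"jaw":1},{"tx":0,"ty":-50,"tz":0,"ax":0,"ay":0,"az":0,"jaw":1}]' 
python3 -m jog '[{"tx":0,"ty":-50,"tz":0,"ax":0,"ay":0,"az":0,"jaw":1},{"tx":20,"ty":-45,"tz":0,"ax":0,"ay":0,"az":0,"jaw":1},{"tx":40,"ty":-40,"tz":0,"ax":0,"ay":0,"az":0,"jaw":1},{"tx":50,"ty":0,"tz":0,"ax":0,"ay":0,"az":0,"jaw":1},{"tx":40,"ty":0,"tz":0,"ax":0,"ay":0,"az":0,"jaw":1}]' 
python3 -m jog '[{"tx":35,"ty":0,"tz":0,"ax":0,"ay":0,"az":0,"jaw":1},{"tx":20,"ty":0,"tz":0,"ax":0,"ay":0,"az":0,"jaw":1},{"tx":0,"ty":0,"tz":0,"ax":0,"ay":0,"az":0,"jaw":1},{"tx":0,"ty":0,"tz":0,"ax":0,"ay":0,"az":0,"jaw":1}]'
python3 - <<'E'
from h import *
np.set_printoptions(precision=1,suppress=True)
c=capture("top"); P=cloud(c).reshape(-1,3)
c=capture("scene"); save(c,"s2")
print(sense()["force"])
a=c["color"][110:310,180:480,::-1]
cv2.imwrite("pics/s2c.png",cv2.resize(a,(800,533),interpolation=cv2.INTER_CUBIC))
E
```

```text
time_s: 4.2
eef_pos: [427.7, -159.5, 166.2]
ee_rot: [0.0, 1.0, -0.001, 0.001]
force: [2.1, -0.3, -4.0]
grip_width: 0.545
grip_force: 44.5
time_s: 4.82
eef_pos: [427.5, 91.4, 166.0]
ee_rot: [0.0, 1.0, -0.0, 0.001]
force: [1.9, -0.3, -3.5]
grip_width: 0.544
grip_force: 44.5
time_s: 5.45
eef_pos: [579.1, 225.3, 165.6]
ee_rot: [0.0, 1.0, 0.0, 0.0]
force: [0.0, 0.2, -4.5]
grip_width: 0.544
grip_force: 44.5
time_s: 5.95
eef_pos: [632.1, 225.0, 165.4]
ee_rot: [0.0, 1.0, 0.0, -0.0]
force: [0.3, -0.4, -4.1]
grip_width: 0.547
grip_force: 44.5
[-0.5  0.2 -4.6]
```

View pics/s2c.png

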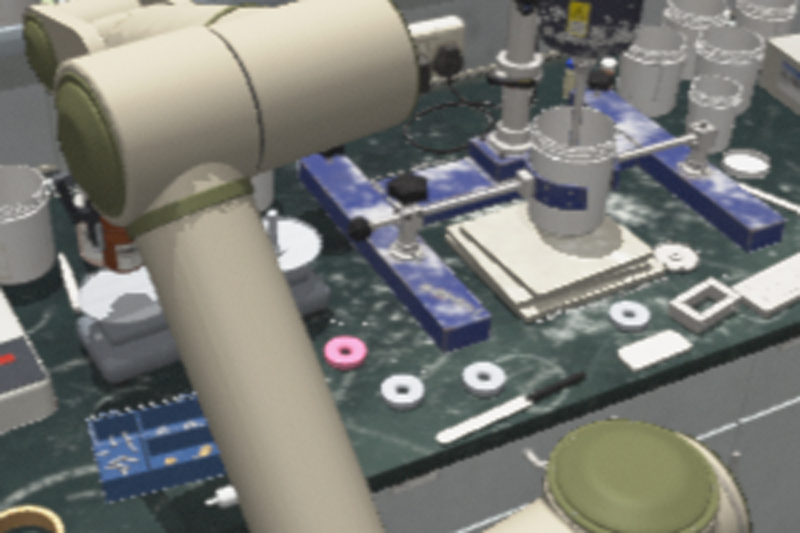

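```bash
python3 -m jog '[{"tx":7,"ty":0,"tz":20,"ax":0,"ay":0,"az":0,"jaw":1},{"tx":0,"ty":0,"tz":15,"ax":0,"ay":0,"az":0,"jaw":1},{"tx":0,"ty":0,"tz":8,"ax":0,"ay":0,"az":0,"jaw":1},{"tx":0,"ty":0,"tz":3,"ax":0,"ay":0,"az":0,"jaw":1},{"tx":0,"ty":0,"tz":2,"ax":0,"ay":0,"az":0,"jaw":1}]'
python3 -m jog '[{"tx":0,"ty":0,"tz":2,"ax":0,"ay":0,"az":0,"jaw":1},{"tx":0,"ty":0,"tz":2,"ax":0,"ay":0,"az":0,"jaw":1},{"tx":0,"ty":0,"tz":2,"ax":0,"ay":0,"az":0,"jaw":1},{"tx":0,"ty":0,"tz":1,"ax":0,"ay":0,"az":0,"jaw":1}]'
python3 -m jog '[{"tx":0,"ty":0,"tz":1,"ax":0,"ay":0,"az":0,"jaw":1},{"tx":0,"ty":0,"tz":1,"ax":0,"ay":0,"az":0,"jaw":1},{"tx":0,"ty":0,"tz":0,"ax":0,"ay":0,"az":0,"jaw":1}]'
```

```text
time_s: 6.68
eef_pos: [640.0, 224.9, 117.5]
ee_rot: [-0.0, 1.0, -0.0, 0.0]
force: [0.1, 0.1, -4.3]
grip_width: 0.541
grip_force: 44.5
time_s: 7.18
eef_pos: [640.0, 224.9, 110.3]
ee_rot: [-0.0, 1.0, 0.0, 0.0]
force: [1.3, 1.0, -3.9]
grip_width: 0.546
grip_force: 44.6
time_s: 7.55
eef_pos: [639.9, 224.9, 108.2]
ee_rot: [0.0, 1.0, -0.0, -0.0]
force: [1.0, -0.1, -2.4]
grip_width: 0.545
grip_force: 44.6
```

```bash
python3 -m jog '[{"tx":0,"ty":0,"tz":0.7,"ax":0,"ay":0,"az":0,"jaw":1},{"tx":0,"ty":0,"tz":0.7,"ax":0,"ay":0,"az":0,"jaw":1},{"tx":0,"ty":0,"tz":0,"ax":0,"ay":0,"az":0,"jaw":1}]'
python3 -m jog '[{"tx":0,"ty":0,"tz":0,"ax":0,"ay":0,"az":0,"jaw":0},{"tx":0,"ty":0,"tz":0,"ax":0,"ay":0,"az":0,"jaw":-0.5},{"tx":0,"ty":0,"tz":0,"ax":0,"ay":0,"az":0,"jaw":-1},{"tx":0,"ty":0,"tz":0,"ax":0,"ay":0,"az":0,"jaw":-1},{"tx":0,"ty":0,"tz":-5,"ax":0,"ay":0,"az":0,"jaw":-1}]'
```

```text
time_s: 7.92
eef_pos: [639.9, 224.9, 106.9]
ee_rot: [0.0, 1.0, 0.0, 0.0]
force: [0.1, -0.2, -3.0]
grip_width: 0.547
grip_force: 44.6
time_s: 8.55
eef_pos: [639.7, 224.8, 111.8]
ee_rot: [0.0, 1.0, 0.0, -0.0]
force: [0.3, -0.6, 0.7]
grip_width: 0.999
grip_force: 0.0
```

```bash
python3 -m jog '[{"tx":0,"ty":0,"tz":-50,"ax":0,"ay":0,"az":0,"jaw":-1},{"tx":0,"ty":0,"tz":-50,"ax":0,"ay":0,"az":0,"jaw":-1},{"tx":-48,"ty":33,"tz":0,"ax":0,"ay":0,"az":0,"jaw":-1},{"tx":-48,"ty":33,"tz":0,"ax":0,"ay":0,"az":0,"jaw":-1},{"tx":-48,"ty":33,"tz":0,"ax":0,"ay":0,"az":0,"jaw":-1}]'
python3 -m jog '[{"tx":-48,"ty":32,"tz":0,"ax":0,"ay":0,"az":0,"jaw":-1},{"tx":0,"ty":0,"tz":50,"ax":0,"ay":0,"az":0,"jaw":-1},{"tx":0,"ty":0,"tz":50,"ax":0,"ay":0,"az":0,"jaw":-1},{"tx":0,"ty":0,"tz":50,"ax":0,"ay":0,"az":0,"jaw":-1},{"tx":0,"ty":0,"tz":0,"ax":0,"ay":0,"az":0,"jaw":-1}]'
python3 - <<'E'
from h import *
c=capture("scene"); save(c,"s3")
print(sense()["force"],sense()["eef_pos"])
a=c["color"][150:290,180:400,::-1]
cv2.imwrite("pics/s3c.png",cv2.resize(a,(800,509),interpolation=cv2.INTER_CUBIC))
E
```

```text
time_s: 9.18
eef_pos: [494.3, 125.0, 212.3]
ee_rot: [0.0, 1.0, 0.0, 0.001]
force: [0.8, 0.3, 1.9]
grip_width: 0.995
grip_force: 0.0
time_s: 9.8
eef_pos: [446.3, 93.9, 60.3]
ee_rot: [-0.0, 1.0, -0.0, -0.003]
force: [0.1, -0.0, 1.0]
grip_width: 1.002
grip_force: 0.0
[ 0.21276904 -0.06032511  1.34204108] [447.8876973   93.89733093  62.36599516]
```

View pics/s3c.png

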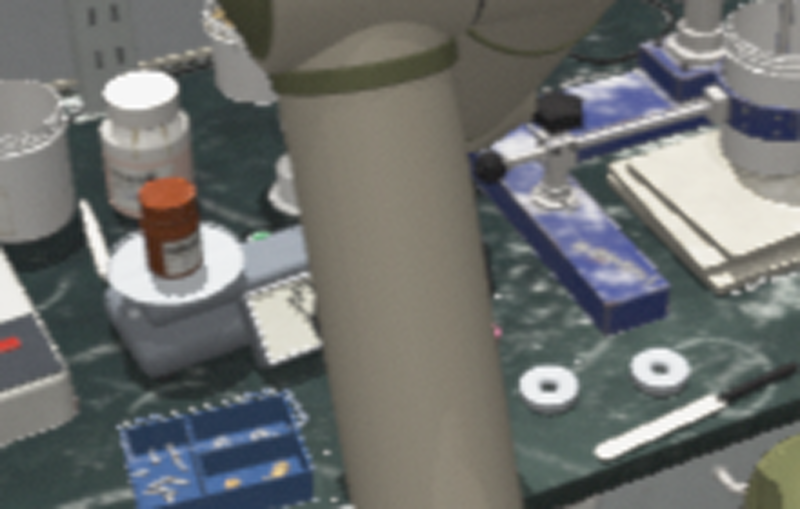

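```bash
python3 -m jog '[{"tx":0,"ty":0,"tz":40,"ax":0,"ay":0,"az":0,"jaw":-1},{"tx":0,"ty":0,"tz":19,"ax":0,"ay":0,"az":0,"jaw":-1},{"tx":0,"ty":0,"tz":0,"ax":0,"ay":0,"az":0,"jaw":0.1},{"tx":0,"ty":0,"tz":0,"ax":0,"ay":0,"az":0,"jaw":1},{"tx":0,"ty":0,"tz":0,"ax":0,"ay":0,"az":0,"jaw":1}]' 20
python3 -m jog '[{"tx":0,"ty":0,"tz":0,"ax":0,"ay":0,"az":0,"jaw":1},{"tx":0,"ty":0,"tz":0,"ax":0,"ay":0,"az":0,"jaw":1}]'
```

```text
time_s: 10.48
eef_pos: [449.2, 93.9, 4.8]
ee_rot: [0.0, 1.0, 0.0, 0.002]
force: [-1.7, -0.2, 6.6]
grip_width: 0.56
grip_force: 20.0
time_s: 10.72
eef_pos: [449.2, 93.9, 4.8]
ee_rot: [0.0, 1.0, 0.0, 0.002]
force: [-0.7, 0.3, 8.0]
grip_width: 0.562
grip_force: 20.0
```

```bash
python3 -m jog '[{"tx":0,"ty":0,"tz":0,"ax":0,"ay":0,"az":0,"jaw":-1},{"tx":0,"ty":0,"tz":0,"ax":0,"ay":0,"az":0,"jaw":-1},{"tx":0,"ty":0,"tz":0,"ax":0,"ay":0,"az":-0.1745,"jaw":-1},{"tx":0,"ty":0,"tz":0,"ax":0,"ay":0,"az":-0.1745,"jaw":-1},{"tx":0,"ty":0,"tz":0,"ax":0,"ay":0,"az":-0.1745,"jaw":-1}]'
python3 -m jog '[{"tx":0,"ty":0,"tz":0,"ax":0,"ay":0,"az":-0.1745,"jaw":-1},{"tx":0,"ty":0,"tz":0,"ax":0,"ay":0,"az":-0.1745,"jaw":-1},{"tx":0,"ty":0,"tz":0,"ax":0,"ay":0,"az":-0.1745,"jaw":-1},{"tx":0,"ty":0,"tz":0,"ax":0,"ay":0,"az":-0.1745,"jaw":-1},{"tx":0,"ty":0,"tz":0,"ax":0,"ay":0,"az":-0.1745,"jaw":-1}]'
python3 -m jog '[{"tx":0,"ty":0,"tz":0,"ax":0,"ay":0,"az":-0.1748,"jaw":-1},{"tx":0,"ty":0,"tz":0,"ax":0,"ay":0,"az":0,"jaw":1},{"tx":0,"ty":0,"tz":0,"ax":0,"ay":0,"az":0,"jaw":1},{"tx":0,"ty":0,"tz":0,"ax":0,"ay":0,"az":0,"jaw":1},{"tx":0,"ty":0,"tz":0,"ax":0,"ay":0,"az":0,"jaw":1}]'
```

```text
time_s: 11.35
eef_pos: [447.9, 93.9, 3.1]
ee_rot: [0.0, 0.965, 0.262, 0.0]
force: [0.6, 0.2, 0.2]
grip_width: 0.999
grip_force: 0.0
time_s: 11.98
eef_pos: [447.9, 93.9, 3.1]
ee_rot: [0.0, 0.764, 0.645, 0.0]
force: [-0.0, 0.8, 0.3]
grip_width: 0.998
grip_force: 0.0
time_s: 12.6
eef_pos: [448.0, 93.9, 3.3]
ee_rot: [0.0, 0.708, 0.706, 0.0]
force: [-0.9, 0.2, 4.5]
grip_width: 0.572
grip_force: 19.8
```

```bash
python3 -m jog '[{"tx":0,"ty":0,"tz":-50,"ax":0,"ay":0,"az":0,"jaw":1},{"tx":0,"ty":0,"tz":-60,"ax":0,"ay":0,"az":0,"jaw":1},{"tx":0,"ty":0,"tz":-60,"ax":0,"ay":0,"az":0,"jaw":1},{"tx":0,"ty":0,"tz":0,"ax":0,"ay":0,"az":0,"jaw":1}]' 40
python3 - <<'E'
from h import *
np.set_printoptions(precision=1,suppress=True,linewidth=150)
print(sense()["eef_pos"])
for i in range(3):
    c=capture("top"); 
    P=cloud(c); k=(P[...,2]>146)&(np.hypot(P[...,0]-648,P[...,1]-36)<14)
    v,u=np.nonzero(k); Q=P[k]
    print(len(Q),Q.mean(0),(Q.max(0)+Q.min(0))/2,Q.max(0)-Q.min(0),at_z(c,(u.mean(),v.mean()),152))
g=c["color"].mean(-1); print(g[160:180,247:266].astype(int))
for p in((289.6,254.4),(323.2,259.2)): print("ring",*ringfit(c,p))
save(c,"t4"); a=c["color"][130:310,150:470,::-1]
cv2.imwrite("pics/t4c.png",cv2.resize(a,(800,450),interpolation=cv2.INTER_CUBIC))
E
```

```text
time_s: 13.1
eef_pos: [449.6, 93.9, 176.6]
ee_rot: [0.003, 0.708, 0.706, 0.003]
force: [0.8, -0.2, -3.0]
grip_width: 0.557
grip_force: 41.5
[449.6  93.9 176.6]
14 [648.2  36.8 150.7] [648.1  36.4 150.3] [12.2  8.6  6.5] [647.8  36.7 152. ]
16 [647.7  36.2 152.9] [647.5  36.  151.5] [10.8  8.6 10.9] [648.   36.3 152. ]
17 [647.7  36.1 151.5] [648.1  36.1 152.5] [11.7  8.9  8.1] [647.6  36.  152. ]
[[228 225 225 225 226 227 226 227 226 226 227 225 226 227 227 226 226 225 226]
 [227 226 226 226 227 226 226 227 226 226 225 227 226 224 225 225 225 225 226]
 [226 226 226 226 226 225 224 224 225 224 223 225 223 224 224 223 224 224 225]
 [223 223 223 223 223 223 224 223 222 222 224 224 224 225 225 226 225 226 225]
 [223 222 221 223 222 223 224 224 224 225 225 225 227 226 227 226 227 228 228]
 [224 225 224 224 226 226 225 226 227 227 226 227 227 228 229 228 227 228 228]
 [225 225 226 225 226 227 226 227 227 227 228 226 228 227 226 227 227 226 226]
 [227 226 226 226 226 227 226 226 225 226 226 226 226 227 227 227 227 227 227]
 [226 225 226 225 226 226 226 223 221 227 227 225 224 225 227 228 22
[... 398 characters left out ...]
10 231]
 [222 222 224 222 223 222 222 232 208 110  69  74  69 123 204 235 224 220 230]
 [225 226 226 228 228 228 228 231 209 129  79  69 100 163 214 234 224 218 230]
 [227 228 228 227 227 226 224 232 226 184 112 111 128 194 231 233 213 199 228]
 [226 226 226 226 227 217 214 232 222 178 141 141 143 201 239 230 201 196 230]
 [225 224 224 224 225 218 205 219 224 186 148 151 154 201 236 207 190 220 228]
 [224 225 225 226 227 229 220 208 216 196 151 156 150 182 199 176 205 229 225]]
ring (np.float64(289.0330578512397), np.float64(253.98347107438016)) [429.1 -28.6  12. ] 50.91925228538336
ring (np.float64(322.95061728395063), np.float64(258.95061728395063)) [ 406.3 -125.2   12. ] 51.02434889314177
```

View pics/t4c.png

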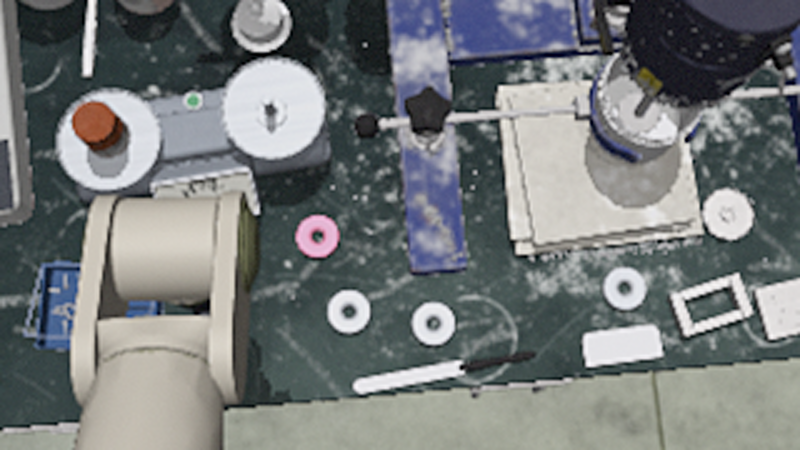

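```bash
python3 -m jog '[{"tx":-14.4,"ty":45,"tz":0,"ax":0,"ay":0,"az":0,"jaw":1},{"tx":-14.4,"ty":50,"tz":0,"ax":0,"ay":0,"az":0,"jaw":1},{"tx":-14.4,"ty":50,"tz":0,"ax":0,"ay":0,"az":0,"jaw":1},{"tx":-14.3,"ty":40,"tz":0,"ax":0,"ay":0,"az":0,"jaw":1},{"tx":0,"ty":14.8,"tz":0,"ax":0,"ay":0,"az":0,"jaw":1}]' 
python3 -m jog '[{"tx":0,"ty":0,"tz":0,"ax":0,"ay":0,"az":0,"jaw":1},{"tx":0,"ty":0,"tz":0,"ax":0,"ay":0,"az":0,"jaw":1},{"tx":0,"ty":0,"tz":0,"ax":0,"ay":0,"az":0,"jaw":1}]'
python3 - <<'E'
from h import *
F=[]
for i in range(5): c=capture("scene"); s=sense(); F.append(s["force"])
print(s["eef_pos"],s["ee_rot"],np.mean(F,0),np.std(F,0)); save(c,"s5")
a=c["color"][150:270,210:390,::-1]
cv2.imwrite("pics/s5c.png",cv2.resize(a,(800,533),interpolation=cv2.INTER_CUBIC))
E
```

```text
time_s: 13.88
eef_pos: [648.4, 35.2, 169.3]
ee_rot: [-0.002, 0.708, 0.706, -0.001]
force: [0.8, 0.2, -1.7]
grip_width: 0.561
grip_force: 41.7
time_s: 14.25
eef_pos: [647.1, 36.6, 172.8]
ee_rot: [-0.0, 0.707, 0.707, -0.0]
force: [-0.1, -0.7, -2.0]
grip_width: 0.556
grip_force: 41.7
[647.54214982  36.44020931 173.08808236] [8.53578553e-05 7.07083788e-01 7.07129765e-01 6.38688943e-05] [ 0.22819759  0.18468459 -1.56894936] [0.50505141 0.40117971 0.18462737]
```

View pics/s5c.png

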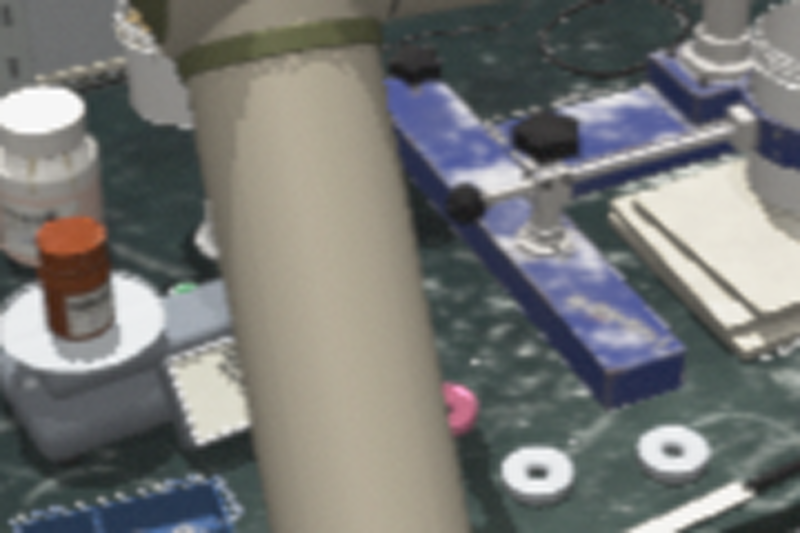

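```bash
cat > f.py <<'E'
from h import *
import sys
F=[];p=[]
for i in range(int(sys.argv[1]) if len(sys.argv)>1 else 3): c=capture("top"); s=sense(); F.append(s["force"]);p.append(s["eef_pos"])
P=cloud(c); k=(P[...,2]>125)&(P[...,2]<190)&(np.hypot(P[...,0]-640,P[...,1]-225)<20)
print("pos",np.round(np.mean(p,0),2),"F",np.round(np.mean(F,0),2),"lidz",k.sum(),np.round(np.median(P[k][:,2]),1) if k.sum() else None)
E
python3 -m jog '[{"tx":0,"ty":0.2,"tz":7,"ax":0,"ay":0,"az":0,"jaw":1},{"tx":0,"ty":0,"tz":6,"ax":0,"ay":0,"az":0,"jaw":1},{"tx":0,"ty":0,"tz":2,"ax":0,"ay":0,"az":0,"jaw":1},{"tx":0,"ty":0,"tz":2,"ax":0,"ay":0,"az":0,"jaw":1},{"tx":0,"ty":0,"tz":0,"ax":0,"ay":0,"az":0,"jaw":1}]' 
python3 f.py
python3 -m jog '[{"tx":0,"ty":0,"tz":2,"ax":0,"ay":0,"az":0,"jaw":1},{"tx":0,"ty":0,"tz":2,"ax":0,"ay":0,"az":0,"jaw":1},{"tx":0,"ty":0,"tz":2,"ax":0,"ay":0,"az":0,"jaw":1},{"tx":0,"ty":0,"tz":1,"ax":0,"ay":0,"az":0,"jaw":1},{"tx":0,"ty":0,"tz":0,"ax":0,"ay":0,"az":0,"jaw":1}]'
python3 f.py 4
```

```text
time_s: 15.12
eef_pos: [647.9, 36.4, 155.8]
ee_rot: [-0.0, 0.707, 0.707, -0.0]
force: [-0.4, 0.5, -2.0]
grip_width: 0.558
grip_force: 41.7
pos [647.92  36.38 156.02] F [-0.22 -0.39 -1.99] lidz 170 154.5
time_s: 15.9
eef_pos: [647.9, 36.6, 148.8]
ee_rot: [-0.0, 0.707, 0.707, 0.0]
force: [2.5, 1.5, -2.0]
grip_width: 0.555
grip_force: 41.7
pos [647.84  36.52 148.79] F [ 2.37  2.82 -2.73] lidz 164 154.7
```

```bash
python3 -m jog '[{"tx":0.5,"ty":0.4,"tz":0,"ax":0,"ay":0,"az":0,"jaw":1},{"tx":0,"ty":0,"tz":0,"ax":0,"ay":0,"az":0,"jaw":1}]' 
python3 f.py
```

```text
time_s: 16.35
eef_pos: [648.1, 36.7, 148.8]
ee_rot: [-0.0, 0.707, 0.707, -0.0]
force: [1.0, 0.4, -0.9]
grip_width: 0.557
grip_force: 41.7
pos [648.13  36.72 148.85] F [ 0.27  0.6  -1.57] lidz 166 154.1
```

```bash
python3 -m jog '[{"tx":0.5,"ty":0.5,"tz":4,"ax":0,"ay":0,"az":0,"jaw":1},{"tx":0,"ty":0,"tz":4,"ax":0,"ay":0,"az":0,"jaw":1},{"tx":0,"ty":0,"tz":4,"ax":0,"ay":0,"az":0,"jaw":1},{"tx":0,"ty":0,"tz":0,"ax":0,"ay":0,"az":0,"jaw":1}]' 
python3 f.py
python3 -m jog '[{"tx":0,"ty":0,"tz":6,"ax":0,"ay":0,"az":0,"jaw":1},{"tx":0,"ty":0,"tz":6,"ax":0,"ay":0,"az":0,"jaw":1},{"tx":0,"ty":0,"tz":6,"ax":0,"ay":0,"az":0,"jaw":1},{"tx":0,"ty":0,"tz":6,"ax":0,"ay":0,"az":0,"jaw":1},{"tx":0,"ty":0,"tz":0,"ax":0,"ay":0,"az":0,"jaw":1}]' 
python3 f.py
```

```text
time_s: 17.0
eef_pos: [648.6, 37.4, 136.4]
ee_rot: [-0.0, 0.707, 0.707, -0.0]
force: [0.1, 0.2, -1.2]
grip_width: 0.561
grip_force: 41.7
pos [648.77  37.36 136.89] F [-0.24 -0.1  -1.58] lidz 162 154.1
time_s: 17.77
eef_pos: [648.5, 37.4, 112.2]
ee_rot: [-0.0, 0.707, 0.707, -0.0]
force: [-0.1, -0.5, -1.1]
grip_width: 0.557
grip_force: 41.7
pos [648.84  37.36 112.96] F [-0.01  0.66 -0.99] lidz 168 154.4
```

```bash
python3 -m jog '[{"tx":0,"ty":0,"tz":3,"ax":0,"ay":0,"az":0,"jaw":1},{"tx":0,"ty":0,"tz":2,"ax":0,"ay":0,"az":0,"jaw":1},{"tx":0,"ty":0,"tz":1,"ax":0,"ay":0,"az":0,"jaw":1},{"tx":0,"ty":0,"tz":0,"ax":0,"ay":0,"az":0,"jaw":1}]' 
python3 f.py
python3 -m jog '[{"tx":0,"ty":0,"tz":1,"ax":0,"ay":0,"az":0,"jaw":1},{"tx":0,"ty":0,"tz":0,"ax":0,"ay":0,"az":0,"jaw":1}]'
python3 f.py
```

```text
time_s: 18.42
eef_pos: [648.7, 37.4, 106.8]
ee_rot: [-0.0, 0.707, 0.707, -0.0]
force: [-0.2, 0.1, -0.6]
grip_width: 0.56
grip_force: 41.7
pos [648.81  37.38 106.96] F [ 0.16 -0.37 -1.5 ] lidz 160 154.5
time_s: 18.82
eef_pos: [648.7, 37.4, 105.8]
ee_rot: [-0.0, 0.707, 0.707, -0.0]
force: [-0.1, -0.0, -2.0]
grip_width: 0.557
grip_force: 41.7
pos [648.76  37.39 105.87] F [ 0.39 -0.54 -1.75] lidz 166 154.4
```

```bash
python3 -m jog '[{"tx":0,"ty":0,"tz":0.8,"ax":0,"ay":0,"az":0,"jaw":1},{"tx":0,"ty":0,"tz":0,"ax":0,"ay":0,"az":0,"jaw":1}]' 
python3 f.py
python3 -m jog '[{"tx":0,"ty":0,"tz":0.8,"ax":0,"ay":0,"az":0,"jaw":1},{"tx":0,"ty":0,"tz":0,"ax":0,"ay":0,"az":0,"jaw":1}]'
python3 f.py
```

```text
time_s: 19.23
eef_pos: [648.9, 37.4, 105.4]
ee_rot: [0.0, 0.707, 0.707, 0.0]
force: [-0.3, -0.2, 1.5]
grip_width: 0.556
grip_force: 42.0
pos [648.92  37.36 105.44] F [-0.48  0.3   1.29] lidz 166 154.8
time_s: 19.62
eef_pos: [648.9, 37.4, 104.4]
ee_rot: [0.0, 0.707, 0.707, 0.0]
force: [-0.8, 0.5, 0.9]
grip_width: 0.557
grip_force: 42.1
pos [648.91  37.37 104.38] F [0.14 0.24 1.86] lidz 168 155.8
```

```bash
python3 -m jog '[{"tx":0,"ty":0,"tz":0,"ax":0,"ay":0,"az":0,"jaw":0},{"tx":0,"ty":0,"tz":0,"ax":0,"ay":0,"az":0,"jaw":-1},{"tx":0,"ty":0,"tz":0,"ax":0,"ay":0,"az":0,"jaw":-1},{"tx":0,"ty":0,"tz":-30,"ax":0,"ay":0,"az":0,"jaw":-1},{"tx":0,"ty":0,"tz":-50,"ax":0,"ay":0,"az":0,"jaw":-1}]' 
python3 -m jog '[{"tx":-10,"ty":-40,"tz":0,"ax":0,"ay":0,"az":0,"jaw":-1},{"tx":-15,"ty":-50,"tz":0,"ax":0,"ay":0,"az":0,"jaw":-1},{"tx":-15,"ty":-50,"tz":0,"ax":0,"ay":0,"az":0,"jaw":-1},{"tx":-15,"ty":-50,"tz":0,"ax":0,"ay":0,"az":0,"jaw":-1},{"tx":-11,"ty":-29.8,"tz":30,"ax":0,"ay":0,"az":0,"jaw":-1}]'
python3 -m jog '[{"tx":0,"ty":0,"tz":40,"ax":0,"ay":0,"az":0,"jaw":-1},{"tx":0,"ty":0,"tz":40,"ax":0,"ay":0,"az":0,"jaw":-1},{"tx":0,"ty":0,"tz":0,"ax":0,"ay":0,"az":0,"jaw":-1},{"tx":0,"ty":0,"tz":0,"ax":0,"ay":0,"az":0,"jaw":-1}]'
python3 - <<'E'
from h import *
np.set_printoptions(precision=1,suppress=True,linewidth=150)
print(sense()["eef_pos"])
c=capture("top"); save(c,"t6"); P=cloud(c)
k=(P[...,2]>146)&(np.hypot(P[...,0]-648,P[...,1]-36)<14); v,u=np.nonzero(k); print(k.sum(),P[k].mean(0) if k.any() else 0)
a=c["color"][140:240,180:340,::-1]
b=capture("scene")["color"][150:270,210:390,::-1]
cv2.imwrite("pics/t6c.png",np.hstack([cv2.resize(a,(400,250)),cv2.resize(b,(375,250))]))
E
```

```text
time_s: 20.4
eef_pos: [647.9, 37.4, 183.5]
ee_rot: [-0.002, 0.707, 0.707, -0.001]
force: [0.7, 0.0, 0.2]
grip_width: 1.001
grip_force: 0.0
time_s: 21.02
eef_pos: [428.0, -29.2, 155.3]
ee_rot: [0.002, 0.707, 0.707, 0.001]
force: [0.4, 0.0, -0.6]
grip_width: 0.998
grip_force: 0.0
time_s: 21.52
eef_pos: [429.7, -28.8, 75.6]
ee_rot: [0.001, 0.707, 0.707, 0.0]
force: [0.5, -0.5, 0.4]
grip_width: 1.001
grip_force: 0.0
[429.7 -28.8  75.6]
15 [646.8  36.1 152.1]
```

View pics/t6c.png

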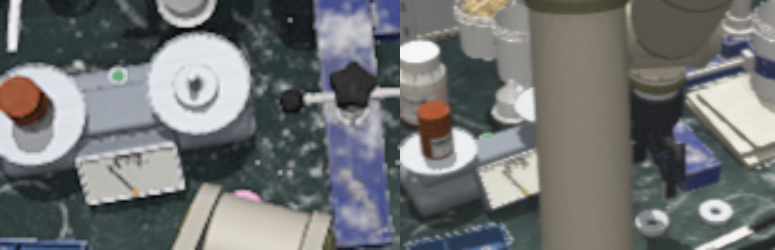

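```bash
python3 -m jog '[{"tx":0,"ty":0,"tz":45,"ax":0,"ay":0,"az":0,"jaw":-1},{"tx":0,"ty":0,"tz":27,"ax":0,"ay":0,"az":0,"jaw":-1},{"tx":0,"ty":0,"tz":0,"ax":0,"ay":0,"az":0,"jaw":0.1},{"tx":0,"ty":0,"tz":0,"ax":0,"ay":0,"az":0,"jaw":1},{"tx":0,"ty":0,"tz":0,"ax":0,"ay":0,"az":0,"jaw":1}]' 20
python3 -m jog '[{"tx":0,"ty":0,"tz":0,"ax":0,"ay":0,"az":0,"jaw":1},{"tx":0,"ty":0,"tz":0,"ax":0,"ay":0,"az":0,"jaw":-1},{"tx":0,"ty":0,"tz":0,"ax":0,"ay":0,"az":0,"jaw":-1},{"tx":0,"ty":0,"tz":0,"ax":0,"ay":0,"az":0.1745,"jaw":-1},{"tx":0,"ty":0,"tz":0,"ax":0,"ay":0,"az":0.1745,"jaw":-1}]'
python3 -m jog '[{"tx":0,"ty":0,"tz":0,"ax":0,"ay":0,"az":0.1745,"jaw":-1},{"tx":0,"ty":0,"tz":0,"ax":0,"ay":0,"az":0.1745,"jaw":-1},{"tx":0,"ty":0,"tz":0,"ax":0,"ay":0,"az":0.1745,"jaw":-1},{"tx":0,"ty":0,"tz":0,"ax":0,"ay":0,"az":0.1745,"jaw":-1},{"tx":0,"ty":0,"tz":0,"ax":0,"ay":0,"az":0.1745,"jaw":-1}]'
python3 -m jog '[{"tx":0,"ty":0,"tz":0,"ax":0,"ay":0,"az":0.1745,"jaw":-1},{"tx":0,"ty":0,"tz":0,"ax":0,"ay":0,"az":0.1748,"jaw":-1},{"tx":0,"ty":0,"tz":0,"ax":0,"ay":0,"az":0,"jaw":0.1},{"tx":0,"ty":0,"tz":0,"ax":0,"ay":0,"az":0,"jaw":1},{"tx":0,"ty":0,"tz":0,"ax":0,"ay":0,"az":0,"jaw":1}]'
python3 -m jog '[{"tx":0,"ty":0,"tz":0,"ax":0,"ay":0,"az":0,"jaw":1},{"tx":0,"ty":0,"tz":0,"ax":0,"ay":0,"az":0,"jaw":1}]'
```

```text
time_s: 22.25
eef_pos: [430.0, -28.9, 4.0]
ee_rot: [0.001, 0.707, 0.707, 0.001]
force: [-1.8, -0.4, 5.5]
grip_width: 0.571
grip_force: 19.7
time_s: 22.88
eef_pos: [429.1, -28.7, 2.6]
ee_rot: [0.0, 0.821, 0.571, 0.0]
force: [0.5, -0.4, 0.6]
grip_width: 0.999
grip_force: 0.0
time_s: 23.5
eef_pos: [429.1, -28.7, 2.5]
ee_rot: [0.0, 0.985, 0.171, 0.0]
force: [0.6, -1.1, -0.4]
grip_width: 0.997
grip_force: 0.0
time_s: 24.12
eef_pos: [429.1, -28.7, 2.6]
ee_rot: [0.0, 1.0, 0.001, 0.0]
force: [-0.6, -0.3, 5.5]
grip_width: 0.567
grip_force: 19.9
time_s: 24.38
eef_pos: [429.1, -28.7, 2.6]
ee_rot: [0.0, 1.0, 0.001, 0.0]
force: [-1.3, -0.3, 4.7]
grip_width: 0.567
grip_force: 19.9
```

```bash
python3 -m jog '[{"tx":0,"ty":0,"tz":-45,"ax":0,"ay":0,"az":0,"jaw":1},{"tx":0,"ty":0,"tz":-60,"ax":0,"ay":0,"az":0,"jaw":1},{"tx":0,"ty":0,"tz":-60,"ax":0,"ay":0,"az":0,"jaw":1},{"tx":45,"ty":-30,"tz":0,"ax":0,"ay":0,"az":0,"jaw":1},{"tx":50,"ty":-35.9,"tz":0,"ax":0,"ay":0,"az":0,"jaw":1}]' 40
python3 -m jog '[{"tx":50,"ty":0,"tz":0,"ax":0,"ay":0,"az":0,"jaw":1},{"tx":45,"ty":0,"tz":0,"ax":0,"ay":0,"az":0,"jaw":1},{"tx":28.6,"ty":0,"tz":0,"ax":0,"ay":0,"az":0,"jaw":1},{"tx":0,"ty":0,"tz":0,"ax":0,"ay":0,"az":0,"jaw":1},{"tx":0,"ty":0,"tz":0,"ax":0,"ay":0,"az":0,"jaw":1}]' 
python3 f.py 4
```

```text
time_s: 25.0
eef_pos: [525.2, 37.8, 168.4]
ee_rot: [0.0, 1.0, 0.0, 0.001]
force: [1.0, -1.5, -1.3]
grip_width: 0.555
grip_force: 41.6
time_s: 25.62
eef_pos: [646.9, 37.4, 166.8]
ee_rot: [-0.0, 1.0, 0.0, -0.001]
force: [-0.7, -0.5, -0.4]
grip_width: 0.552
grip_force: 41.7
pos [646.97  37.34 167.46] F [ 0.18  0.42 -1.82] lidz 166 154.0
```

```bash
python3 -m jog '[{"tx":0.7,"ty":0.1,"tz":6,"ax":0,"ay":0,"az":0,"jaw":1},{"tx":0,"ty":0,"tz":4,"ax":0,"ay":0,"az":0,"jaw":1},{"tx":0,"ty":0,"tz":2,"ax":0,"ay":0,"az":0,"jaw":1},{"tx":0,"ty":0,"tz":2,"ax":0,"ay":0,"az":0,"jaw":1},{"tx":0,"ty":0,"tz":0,"ax":0,"ay":0,"az":0,"jaw":1}]' 
python3 f.py 2
python3 -m jog '[{"tx":0,"ty":0,"tz":2,"ax":0,"ay":0,"az":0,"jaw":1},{"tx":0,"ty":0,"tz":2,"ax":0,"ay":0,"az":0,"jaw":1},{"tx":0,"ty":0,"tz":1,"ax":0,"ay":0,"az":0,"jaw":1},{"tx":0,"ty":0,"tz":0,"ax":0,"ay":0,"az":0,"jaw":1}]' 
python3 f.py 4
```

```text
time_s: 26.45
eef_pos: [648.2, 37.2, 153.2]
ee_rot: [-0.0, 1.0, 0.0, -0.0]
force: [0.1, -0.5, -0.8]
grip_width: 0.554
grip_force: 41.7
pos [648.3   37.18 153.36] F [ 0.77  0.23 -2.02] lidz 165 154.3
time_s: 27.05
eef_pos: [648.2, 37.2, 148.2]
ee_rot: [0.0, 1.0, 0.0, -0.0]
force: [-0.2, -0.7, -1.2]
grip_width: 0.556
grip_force: 41.7
pos [648.3   37.17 148.35] F [-0.16  0.53 -1.36] lidz 170 154.6
```

```bash
python3 -m jog '[{"tx":0,"ty":0,"tz":5,"ax":0,"ay":0,"az":0,"jaw":1},{"tx":0,"ty":0,"tz":5,"ax":0,"ay":0,"az":0,"jaw":1},{"tx":0,"ty":0,"tz":5,"ax":0,"ay":0,"az":0,"jaw":1},{"tx":0,"ty":0,"tz":0,"ax":0,"ay":0,"az":0,"jaw":1}]' 
python3 f.py
python3 -m jog '[{"tx":0,"ty":0,"tz":5,"ax":0,"ay":0,"az":0,"jaw":1},{"tx":0,"ty":0,"tz":5,"ax":0,"ay":0,"az":0,"jaw":1},{"tx":0,"ty":0,"tz":3,"ax":0,"ay":0,"az":0,"jaw":1},{"tx":0,"ty":0,"tz":1,"ax":0,"ay":0,"az":0,"jaw":1},{"tx":0,"ty":0,"tz":0,"ax":0,"ay":0,"az":0,"jaw":1}]' 
python3 f.py
```

```text
time_s: 27.75
eef_pos: [648.0, 37.2, 132.7]
ee_rot: [-0.0, 1.0, -0.0, -0.001]
force: [-0.4, 0.3, -0.6]
grip_width: 0.556
grip_force: 41.7
pos [648.29  37.18 133.29] F [-0.28 -0.13 -1.75] lidz 164 154.5
time_s: 28.52
eef_pos: [648.3, 37.2, 119.3]
ee_rot: [-0.0, 1.0, 0.0, 0.0]
force: [0.6, -0.3, -1.6]
grip_width: 0.555
grip_force: 41.7
pos [648.34  37.18 119.45] F [ 0.02 -0.14 -1.38] lidz 170 154.3
```

```bash
python3 -m jog '[{"tx":0,"ty":0,"tz":1,"ax":0,"ay":0,"az":0,"jaw":1},{"tx":0,"ty":0,"tz":1,"ax":0,"ay":0,"az":0,"jaw":1},{"tx":0,"ty":0,"tz":0,"ax":0,"ay":0,"az":0,"jaw":1}]' 
python3 f.py
python3 -m jog '[{"tx":0,"ty":0,"tz":0.8,"ax":0,"ay":0,"az":0,"jaw":1},{"tx":0,"ty":0,"tz":0.7,"ax":0,"ay":0,"az":0,"jaw":1},{"tx":0,"ty":0,"tz":0,"ax":0,"ay":0,"az":0,"jaw":1}]' 
python3 f.py
```

```text
time_s: 29.05
eef_pos: [648.2, 37.2, 117.2]
ee_rot: [-0.0, 1.0, -0.0, -0.0]
force: [-1.3, 0.2, -2.1]
grip_width: 0.553
grip_force: 41.7
pos [648.27  37.17 117.29] F [ 0.03  0.01 -1.35] lidz 166 154.1
time_s: 29.58
eef_pos: [648.4, 37.1, 115.9]
ee_rot: [0.0, 1.0, 0.0, 0.0]
force: [0.4, -0.2, 0.1]
grip_width: 0.553
grip_force: 41.8
pos [648.33  37.15 115.89] F [0.08 0.06 0.08] lidz 166 155.3
```

```bash
python3 -m jog '[{"tx":0,"ty":0,"tz":0,"ax":0,"ay":0,"az":0,"jaw":0},{"tx":0,"ty":0,"tz":0,"ax":0,"ay":0,"az":0,"jaw":-1},{"tx":0,"ty":0,"tz":0,"ax":0,"ay":0,"az":0,"jaw":-1},{"tx":0,"ty":0,"tz":-30,"ax":0,"ay":0,"az":0,"jaw":-1},{"tx":0,"ty":0,"tz":-50,"ax":0,"ay":0,"az":0,"jaw":-1}]' 
python3 -m jog '[{"tx":-40,"ty":25,"tz":0,"ax":0,"ay":0,"az":0,"jaw":-1},{"tx":-50,"ty":35,"tz":0,"ax":0,"ay":0,"az":0,"jaw":-1},{"tx":-50,"ty":35,"tz":0,"ax":0,"ay":0,"az":0,"jaw":-1},{"tx":-50,"ty":35,"tz":0,"ax":0,"ay":0,"az":0,"jaw":-1},{"tx":-52,"ty":32.4,"tz":0,"ax":0,"ay":0,"az":0,"jaw":-1}]'
python3 -m jog '[{"tx":0,"ty":0,"tz":40,"ax":0,"ay":0,"az":0,"jaw":-1},{"tx":0,"ty":0,"tz":40,"ax":0,"ay":0,"az":0,"jaw":-1},{"tx":0,"ty":0,"tz":20,"ax":0,"ay":0,"az":0,"jaw":-1},{"tx":0,"ty":0,"tz":0,"ax":0,"ay":0,"az":0,"jaw":-1},{"tx":0,"ty":0,"tz":0,"ax":0,"ay":0,"az":0,"jaw":-1}]'
python3 - <<'E'
from h import *
np.set_printoptions(precision=1,suppress=True,linewidth=150)
print(sense()["eef_pos"])
c=capture("top"); save(c,"t7"); P=cloud(c)
for n,(x,y,r,lo) in dict(lid=(640,225,20,125),stem=(648,37,14,138),pan=(640,225,60,70)).items():
    k=(P[...,2]>lo)&(P[...,2]<lo+40)&(np.hypot(P[...,0]-x,P[...,1]-y)<r); print(n,k.sum(),np.median(P[k],0))
a=c["color"][140:240,180:340,::-1]
b=capture("scene")["color"][180:260,200:320,::-1]
cv2.imwrite("pics/t7c.png",np.hstack([cv2.resize(a,(400,250),interpolation=cv2.INTER_CUBIC),cv2.resize(b,(400,250),interpolation=cv2.INTER_CUBIC)]))
E
```

```text
time_s: 30.35
eef_pos: [647.5, 37.2, 195.2]
ee_rot: [-0.0, 1.0, -0.0, -0.002]
force: [0.7, 0.2, 0.5]
grip_width: 1.002
grip_force: 0.0
time_s: 30.98
eef_pos: [404.7, -126.0, 196.0]
ee_rot: [0.0, 1.0, 0.0, 0.0]
force: [0.6, -1.3, 0.4]
grip_width: 1.0
grip_force: 0.0
time_s: 31.6
eef_pos: [406.8, -125.5, 96.7]
ee_rot: [0.0, 1.0, 0.0, 0.001]
force: [0.1, 0.1, 0.7]
grip_width: 0.997
grip_force: 0.0
[ 406.8 -125.5   96.7]
lid 170 [639.7 224.4 155.7]
stem 21 [646.2  35.1 149.2]
pan 953 [625.9 215.2  80.7]
```

View pics/t7c.png

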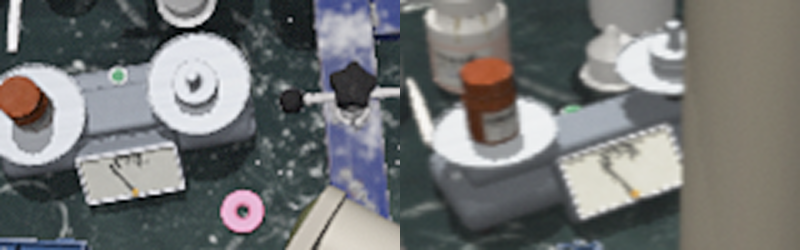

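```bash
python3 f.py 2; python3 f.py 1; python3 f.py 1
python3 -m jog '[{"tx":0,"ty":0,"tz":50,"ax":0,"ay":0,"az":0,"jaw":-1},{"tx":0,"ty":0,"tz":43,"ax":0,"ay":0,"az":0,"jaw":-1},{"tx":0,"ty":0,"tz":0,"ax":0,"ay":0,"az":0,"jaw":0.1},{"tx":0,"ty":0,"tz":0,"ax":0,"ay":0,"az":0,"jaw":1},{"tx":0,"ty":0,"tz":0,"ax":0,"ay":0,"az":0,"jaw":1}]' 20
python3 -m jog '[{"tx":0,"ty":0,"tz":0,"ax":0,"ay":0,"az":0,"jaw":1},{"tx":0,"ty":0,"tz":0,"ax":0,"ay":0,"az":0,"jaw":1}]'
```

```text
pos [ 406.67 -125.41   96.58] F [ 0.16  0.41 -0.3 ] lidz 166 155.1
pos [ 406.52 -125.35   96.35] F [ 0.78 -0.19 -0.86] lidz 169 155.3
pos [ 406.45 -125.31   96.21] F [-0.53 -0.17  0.32] lidz 170 154.9
time_s: 32.52
eef_pos: [407.2, -125.8, 4.5]
ee_rot: [0.001, 1.0, 0.0, 0.001]
force: [-1.9, 0.5, 6.8]
grip_width: 0.569
grip_force: 20.3
time_s: 32.78
eef_pos: [407.2, -125.8, 4.5]
ee_rot: [0.001, 1.0, 0.0, 0.001]
force: [-2.3, 1.8, 8.6]
grip_width: 0.574
grip_force: 20.5
```

```bash
python3 -m jog '[{"tx":0,"ty":0,"tz":0,"ax":0,"ay":0,"az":0,"jaw":-1},{"tx":0,"ty":0,"tz":0,"ax":0,"ay":0,"az":0,"jaw":-1},{"tx":0,"ty":0,"tz":0,"ax":0,"ay":0,"az":-0.1745,"jaw":-1},{"tx":0,"ty":0,"tz":0,"ax":0,"ay":0,"az":-0.1745,"jaw":-1},{"tx":0,"ty":0,"tz":0,"ax":0,"ay":0,"az":-0.1745,"jaw":-1}]'
python3 -m jog '[{"tx":0,"ty":0,"tz":0,"ax":0,"ay":0,"az":-0.1745,"jaw":-1},{"tx":0,"ty":0,"tz":0,"ax":0,"ay":0,"az":-0.1745,"jaw":-1},{"tx":0,"ty":0,"tz":0,"ax":0,"ay":0,"az":-0.1745,"jaw":-1},{"tx":0,"ty":0,"tz":0,"ax":0,"ay":0,"az":-0.1745,"jaw":-1},{"tx":0,"ty":0,"tz":0,"ax":0,"ay":0,"az":-0.1745,"jaw":-1}]'
python3 -m jog '[{"tx":0,"ty":0,"tz":0,"ax":0,"ay":0,"az":-0.1748,"jaw":-1},{"tx":0,"ty":0,"tz":0,"ax":0,"ay":0,"az":0,"jaw":0.1},{"tx":0,"ty":0,"tz":0,"ax":0,"ay":0,"az":0,"jaw":1},{"tx":0,"ty":0,"tz":0,"ax":0,"ay":0,"az":0,"jaw":1},{"tx":0,"ty":0,"tz":0,"ax":0,"ay":0,"az":0,"jaw":1}]'
python3 -m jog '[{"tx":0,"ty":0,"tz":0,"ax":0,"ay":0,"az":0,"jaw":1},{"tx":0,"ty":0,"tz":0,"ax":0,"ay":0,"az":0,"jaw":1}]'
```

```text
time_s: 33.4
eef_pos: [406.3, -125.2, 3.0]
ee_rot: [0.0, 0.965, 0.262, 0.0]
force: [-0.0, 0.5, -0.4]
grip_width: 0.998
grip_force: 0.0
time_s: 34.02
eef_pos: [405.4, -125.3, 2.8]
ee_rot: [-0.001, 0.764, 0.645, -0.001]
force: [-9.7, -6.2, 1.2]
grip_width: 1.002
grip_force: 4.4
time_s: 34.65
eef_pos: [406.5, -125.3, 3.1]
ee_rot: [0.0, 0.707, 0.707, 0.0]
force: [-1.1, 0.3, 6.2]
grip_width: 0.567
grip_force: 20.0
time_s: 34.9
eef_pos: [406.5, -125.3, 3.0]
ee_rot: [0.0, 0.707, 0.707, 0.0]
force: [-0.7, 1.0, 5.8]
grip_width: 0.564
grip_force: 20.0
```

```bash
python3 -m jog '[{"tx":0,"ty":0,"tz":-45,"ax":0,"ay":0,"az":0,"jaw":1},{"tx":0,"ty":0,"tz":-60,"ax":0,"ay":0,"az":0,"jaw":1},{"tx":0,"ty":0,"tz":-60,"ax":0,"ay":0,"az":0,"jaw":1},{"tx":30,"ty":0,"tz":0,"ax":0,"ay":0,"az":0,"jaw":1},{"tx":45,"ty":30,"tz":0,"ax":0,"ay":0,"az":0,"jaw":1}]' 40
python3 - <<'E'
from h import *
c=capture("top");save(c,"t8"); d=capture("scene");save(d,"s8")
o=cv2.imread("pics/top0.png")[...,::-1]
a=np.hstack([x[225:325,270:410,::-1] for x in(o,c["color"])])
p=cv2.imread("pics/s3.png")[...,::-1]
b=np.hstack([x[205:305,300:440,::-1] for x in(p,d["color"])])
cv2.imwrite("pics/t8c.png",cv2.resize(np.vstack([a,b]),(798,570),interpolation=cv2.INTER_CUBIC))
E
```

```text
time_s: 35.52
eef_pos: [436.1, -50.0, 168.4]
ee_rot: [0.001, 0.708, 0.706, 0.0]
force: [1.3, -0.9, -2.2]
grip_width: 0.554
grip_force: 41.7
```

View pics/t8c.png

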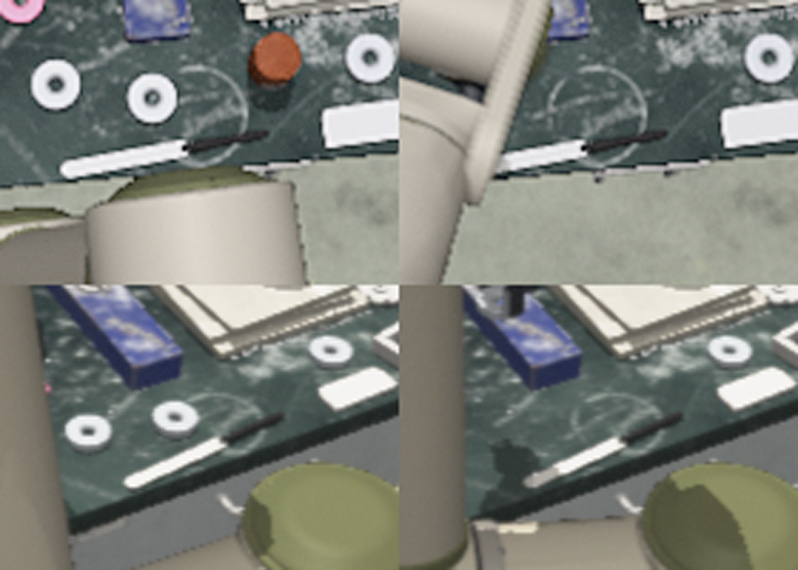

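```bash
python3 -m jog '[{"tx":40,"ty":45,"tz":0,"ax":0,"ay":0,"az":0,"jaw":1},{"tx":35,"ty":45,"tz":0,"ax":0,"ay":0,"az":0,"jaw":1},{"tx":12.9,"ty":50,"tz":0,"ax":0,"ay":0,"az":0,"jaw":1},{"tx":0,"ty":45,"tz":0,"ax":0,"ay":0,"az":0,"jaw":1},{"tx":0,"ty":27.1,"tz":0,"ax":0,"ay":0,"az":0,"jaw":1}]' 
python3 -m jog '[{"tx":0,"ty":0,"tz":0,"ax":0,"ay":0,"az":0,"jaw":1},{"tx":0,"ty":0,"tz":0,"ax":0,"ay":0,"az":0,"jaw":1}]' 
python3 f.py 4
```

```text
time_s: 36.25
eef_pos: [649.6, 37.4, 166.6]
ee_rot: [-0.0, 0.707, 0.707, -0.0]
force: [0.1, -0.3, -2.0]
grip_width: 0.555
grip_force: 41.9
time_s: 36.5
eef_pos: [647.6, 37.5, 167.3]
ee_rot: [-0.001, 0.707, 0.707, -0.0]
force: [-0.6, 0.3, -1.8]
grip_width: 0.557
grip_force: 42.0
pos [647.74  37.57 167.97] F [ 0.25 -0.47 -1.87] lidz 167 155.5
```

```bash
python3 -m jog '[{"tx":0,"ty":0.5,"tz":6,"ax":0,"ay":0,"az":0,"jaw":1},{"tx":0,"ty":0,"tz":4,"ax":0,"ay":0,"az":0,"jaw":1},{"tx":0,"ty":0,"tz":2,"ax":0,"ay":0,"az":0,"jaw":1},{"tx":0,"ty":0,"tz":2,"ax":0,"ay":0,"az":0,"jaw":1},{"tx":0,"ty":0,"tz":0,"ax":0,"ay":0,"az":0,"jaw":1}]' 
python3 f.py 2
python3 -m jog '[{"tx":0,"ty":0,"tz":2,"ax":0,"ay":0,"az":0,"jaw":1},{"tx":0,"ty":0,"tz":2,"ax":0,"ay":0,"az":0,"jaw":1},{"tx":0,"ty":0,"tz":2,"ax":0,"ay":0,"az":0,"jaw":1},{"tx":0,"ty":0,"tz":0,"ax":0,"ay":0,"az":0,"jaw":1}]' 
python3 f.py 4
```

```text
time_s: 37.33
eef_pos: [648.8, 37.7, 153.7]
ee_rot: [-0.0, 0.707, 0.707, -0.0]
force: [-0.2, 0.3, -1.0]
grip_width: 0.553
grip_force: 42.0
pos [648.9   37.68 153.85] F [ 0.14 -0.22 -1.78] lidz 168 155.3
time_s: 37.92
eef_pos: [648.8, 37.7, 147.6]
ee_rot: [-0.0, 0.707, 0.707, -0.0]
force: [-0.3, 0.5, -1.9]
grip_width: 0.555
grip_force: 42.0
pos [648.89  37.67 147.82] F [ 0.19 -0.2  -1.55] lidz 165 155.4
```

```bash
python3 -m jog '[{"tx":0,"ty":0,"tz":5,"ax":0,"ay":0,"az":0,"jaw":1},{"tx":0,"ty":0,"tz":5,"ax":0,"ay":0,"az":0,"jaw":1},{"tx":0,"ty":0,"tz":5,"ax":0,"ay":0,"az":0,"jaw":1},{"tx":0,"ty":0,"tz":3,"ax":0,"ay":0,"az":0,"jaw":1},{"tx":0,"ty":0,"tz":0,"ax":0,"ay":0,"az":0,"jaw":1}]' 
python3 f.py
python3 -m jog '[{"tx":0,"ty":0,"tz":2,"ax":0,"ay":0,"az":0,"jaw":1},{"tx":0,"ty":0,"tz":2,"ax":0,"ay":0,"az":0,"jaw":1},{"tx":0,"ty":0,"tz":2,"ax":0,"ay":0,"az":0,"jaw":1},{"tx":0,"ty":0,"tz":0,"ax":0,"ay":0,"az":0,"jaw":1}]' 
python3 f.py
python3 -m jog '[{"tx":0,"ty":0,"tz":2,"ax":0,"ay":0,"az":0,"jaw":1},{"tx":0,"ty":0,"tz":2,"ax":0,"ay":0,"az":0,"jaw":1},{"tx":0,"ty":0,"tz":1,"ax":0,"ay":0,"az":0,"jaw":1},{"tx":0,"ty":0,"tz":0,"ax":0,"ay":0,"az":0,"jaw":1}]' 
python3 f.py
```

```text
time_s: 38.75
eef_pos: [648.8, 37.7, 129.5]
ee_rot: [-0.0, 0.707, 0.707, -0.0]
force: [-0.7, -0.9, -2.0]
grip_width: 0.552
grip_force: 42.0
pos [648.94  37.67 129.91] F [-0.13  0.62 -1.58] lidz 165 155.2
time_s: 39.4
eef_pos: [648.8, 37.7, 123.6]
ee_rot: [-0.0, 0.707, 0.707, -0.0]
force: [0.4, -0.4, -1.6]
grip_width: 0.553
grip_force: 42.0
pos [648.83  37.69 123.76] F [-0.35 -0.11 -0.65] lidz 170 159.6
time_s: 40.05
eef_pos: [648.8, 37.7, 118.7]
ee_rot: [-0.0, 0.707, 0.707, -0.0]
force: [-0.1, -0.3, -1.0]
grip_width: 0.557
grip_force: 42.1
pos [648.85  37.67 118.82] F [-0.24 -0.26 -0.38] lidz 168 164.5
```

```bash
python3 -m jog '[{"tx":0,"ty":0,"tz":0,"ax":0,"ay":0,"az":0,"jaw":0},{"tx":0,"ty":0,"tz":0,"ax":0,"ay":0,"az":0,"jaw":-1},{"tx":0,"ty":0,"tz":0,"ax":0,"ay":0,"az":0,"jaw":-1},{"tx":0,"ty":0,"tz":-30,"ax":0,"ay":0,"az":0,"jaw":-1},{"tx":0,"ty":0,"tz":-50,"ax":0,"ay":0,"az":0,"jaw":-1}]' 
python3 -m jog '[{"tx":-25,"ty":-40,"tz":-10,"ax":0,"ay":0,"az":0,"jaw":-1},{"tx":-35,"ty":-50,"tz":0,"ax":0,"ay":0,"az":0,"jaw":-1},{"tx":-35,"ty":-50,"tz":0,"ax":0,"ay":0,"az":0,"jaw":-1},{"tx":-35,"ty":-50,"tz":0,"ax":0,"ay":0,"az":0,"jaw":-1},{"tx":-32,"ty":-50,"tz":0,"ax":0,"ay":0,"az":0,"jaw":-1}]'
python3 -m jog '[{"tx":-50,"ty":0,"tz":0,"ax":0,"ay":0,"az":0,"jaw":-1},{"tx":-50,"ty":0,"tz":0,"ax":0,"ay":0,"az":0,"jaw":-1},{"tx":-20,"ty":0,"tz":0,"ax":0,"ay":0,"az":0,"jaw":-1},{"tx":0,"ty":0,"tz":0,"ax":0,"ay":0,"az":0,"jaw":-1},{"tx":0,"ty":0,"tz":0,"ax":0,"ay":0,"az":0,"jaw":-1}]'
python3 - <<'E'
from h import *
np.set_printoptions(precision=1,suppress=True,linewidth=150)
c=capture("top"); save(c,"t9"); P=cloud(c)
for n,(x,y,r,lo) in dict(lid=(640,225,20,135),stem=(648,37,8,130),rings=(648,37,25,108)).items():
    k=(P[...,2]>lo)&(P[...,2]<lo+40)&(np.hypot(P[...,0]-x,P[...,1]-y)<r); print(n,k.sum(),np.median(P[k],0))
a=c["color"][140:240,180:340,::-1]
b=capture("scene")["color"][180:260,200:320,::-1]
cv2.imwrite("pics/t9c.png",np.hstack([cv2.resize(a,(400,250),interpolation=cv2.INTER_CUBIC),cv2.resize(b,(400,250),interpolation=cv2.INTER_CUBIC)]))
E
```

```text
time_s: 40.83
eef_pos: [648.1, 37.7, 198.3]
ee_rot: [-0.001, 0.707, 0.707, -0.001]
force: [-0.3, -1.9, 1.1]
grip_width: 0.998
grip_force: 0.0
time_s: 41.45
eef_pos: [407.2, -125.1, 209.0]
ee_rot: [0.0, 0.707, 0.707, 0.0]
force: [1.5, -1.2, 0.8]
grip_width: 1.003
grip_force: 0.0
time_s: 42.08
eef_pos: [409.0, -243.1, 208.8]
ee_rot: [-0.0, 0.707, 0.707, 0.0]
force: [0.7, -0.2, 0.0]
grip_width: 1.0
grip_force: 0.0
lid 171 [640. 225. 166.]
stem 18 [646.4  36.3 140.2]
rings 243 [646.1  36.5 125.4]
```

View pics/t9c.png

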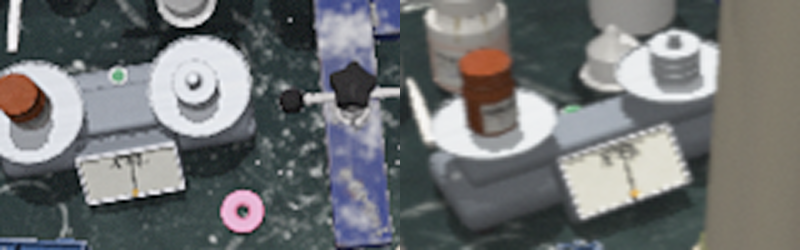

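Three rings lie flat round the stem (196,85) and the needle stands in the middle of the dial (134,170). The jar's height (166 mm at the lid) also fits a near-level balance.

```bash
python3 -m jog '[{"tx":0,"ty":0,"tz":0,"ax":0,"ay":0,"az":0,"jaw":-1},{"tx":0,"ty":0,"tz":0,"ax":0,"ay":0,"az":0,"jaw":-1},{"tx":0,"ty":0,"tz":0,"ax":0,"ay":0,"az":0,"jaw":-1}]'; python3 f.py 1; python3 -c "
from rig import finish_job
print(finish_job())"
```

```text
time_s: 42.55
eef_pos: [408.9, -244.2, 208.8]
ee_rot: [0.0, 0.707, 0.707, 0.0]
force: [-0.3, -0.1, -0.3]
grip_width: 0.999
grip_force: 0.0
pos [ 408.89 -244.25  208.82] F [ 0.06  1.01 -0.49] lidz 172 166.1
the job is handed in; nothing more can be done
None
```

I handed the job in at about 43 s with the jar on the plain pan, three rings round the stem and the needle near the middle of the dial; the fourth ring stayed on the bench, and the hand-in gave no verdict.

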